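# Trip, reset and balance an engine air shut-off flap

### The job

Bench-check this engine air shut-off valve: press the yellow test button on the blue trip box so that the red-gripped lever drops, then lift the lever back up past upright until it rests on its rear stop by itself, and let go of it. Then grip the steel bar of the red flap, swing the flap up from its front port to its over-centre balance point, where it stands straight up, and finish while still gripping it steadily there, so that I can check the shaft for play; never let it drop over onto the rear port, and leave the parts lying around where they are.

Things in the scene. Friction and masses are not known exactly. Their poses are not given: they have to be found in the camera images.
- trip_box: Blue metal box fixed on the bench, 100 (x) x 160 (y) x 70 mm high. Origin: centre of its underside; x points to its rear (away from the robot), y left, z up. On top, left (y = +45 mm), a black block 50 x 50 mm, top at 100 mm, carries the yellow button; right (y = -45 mm) stands the lever. Left or right of the valve, turned up to 20 degrees.
- button_top (a point): Centre of the top of the yellow round test button, 26 mm across, at trip_box x -13, y +45, z 113.5 mm when not pressed. It is pressed straight down.
- test_button (a joint): Travel of the button in m: 0 = out, 0.008 = fully down. Spring return; 1.5 N at the start of its travel, 5 N fully down. Pressed some 4 to 5 mm it knocks the lever off its rest.
- trip_lever (a joint): Angle of the lever in rad: 0 = set, leaning 0.25 rad past upright towards the rear, resting on its stop by its own weight; 0.25 = upright; 1.65 = dropped, sticking out forward over the box's front edge, 0.17 rad above level. Below 0.25 it falls back to 0 by itself, above it drops to 1.65. Needs under 1 N at the grip.
- lever_pivot (a point): Point on the lever's hinge axis, in the lever's middle plane, at trip_box x 0, y -45, z 82 mm. The axis is trip_box y.
- lever_grip (a point): Centre of the lever's red grip: a cylinder 18 mm in diameter, 28 mm long, lying along trip_box y (the hinge axis), 75 mm from lever_pivot, at the end of an 8 mm rod. Pinched by its flat ends it can turn between the fingers.
- air_valve: Aluminium valve housing fixed on the bench: base plate 160 (x) x 130 (y) mm, a Y of two sloping round ports, one to the front and one to the rear, up to 115 mm high. Origin: centre of its underside; x points from its front (robot side) to its rear, y to its left, z up.
- flap_hinge (a point): Middle of the flap's hinge axis, at air_valve x 0, y 0, z 60 mm. The axis is air_valve y.
- flap_angle (a joint): Angle of the flap in rad: 0 = upright, which is its balance point; -0.8 = leaning forward (to the robot) on the front port, where it starts; +0.8 = fallen over onto the rear port. It swings almost freely and falls to the side to which it leans. Weighs 0.24 to 0.48 kg; under 5 N at the bar moves it.
- flap: The red flap: plate 6 x 100 mm, reaching from the hinge to 80 mm from it, then two arms and the grip bar. Origin: middle of its hinge axis (as flap_hinge); z points along the flap to the bar, y along the hinge. Its weight lies in its plane.
- flap_bar (a point): Round steel grip bar at the free edge of the red flap, 14 mm across, 96 mm long, along air_valve y. The point is its centre, 125 mm from flap_hinge. Two red arms, 80 mm apart, carry it; 45 mm are free from its centre to the edge of the flap's 6 mm plate: fingers fit on both sides of it.
- amber_jar: Loose amber jar with white cap, 48 mm across, 75 mm high, behind the work; to be left alone. Origin: centre of its underside.
- chrome_cap: Loose polished round cover, 68 mm across, 22 mm high, in front of the work; to be left alone. Origin: centre of its underside.
- bearing: Loose dark steel bearing ring, 52 mm across, 16 mm high, to the left of the work; to be left alone. Origin: centre of its underside.
- bolt_tub: Loose white plastic tub of bolts, 76 mm across, 50 mm high, to the right of the work; to be left alone. Origin: centre of its underside.
Not all that is in view belongs to the job. There is more than one size of the air_valve; the job needs the larger.

How it is judged:
On the way, in this order (a step that is already met when the one before it is completed fails the run):
1. the test button is pressed (value of joint test_button above 0.004 m).
2. the trip lever has dropped (value of joint trip_lever above 1.4 rad), for 0.1 s.
3. the lever is back on its rear stop and stays there, let go (value of joint trip_lever below 0.08 rad and contact force between the fingers and trip_box below 0.1 N), for 0.3 s.
4. the flap is held at its balance point by the fingers (value of joint flap_angle between -0.1 and 0.1 rad and contact force between the fingers and flap above 2 N), for 0.5 s.
At the end, for the whole second after the job is handed in: The flap stands within 0.1 rad (6 degrees) of upright and is still (under 0.1 rad/s), the fingers grip the flap (over 2 N), the lever rests on its rear stop (under 0.08 rad) and the button is out (under 2 mm) (all of step 4 and velocity of joint flap_angle between -0.1 and 0.1 rad/s and value of joint trip_lever below 0.08 rad and value of joint test_button below 0.002 m); the arm keeps its last pose, push and grip.
It fails at once if the flap fell or was pushed over towards the rear port (value of joint flap_angle above 0.4 rad).
It fails at once if a part lying around was moved by more than 20 mm (distance of any of amber_jar, chrome_cap, bearing, bolt_tub from where it was at the start of the episode above 0.02 m).
It also fails if it takes over 58 s, if anything falls off the work surface, if the arm or the gripper's body presses on something with over 40 N, if the wrist force passes 120 N, or if a joint passes its speed limit or range.

### The arm

A 7-joint arm with a two-finger parallel gripper is mounted at the origin on the work surface. World frame = base frame: x ahead of the robot, y to its left, z up, the work surface at z = 0. Lengths are in m, angles in rad, forces in N, time in s.
With the tool pointing down it reaches from about 0.425 to 0.95 m from the base axis. Payload 16.7 kg.
Tool frame: the origin (TCP) lies between the finger pads; the fingertips stand 11 mm ahead of it and the grasp point (between the pads) lies 8 mm behind it; z points along the fingers, y is the line along which they close (so a half turn about z gives the same grasp; the last joint's range is limited). The gripper opens to 94 mm and grips with 3 to 60 N. Pads are 16 mm wide; open, the fingers measure 119 mm over their backs; the gripper's body (75 mm by 177 mm) begins 78 mm behind the grasp point.
Start: joints at [1.065, 0.426, 0.074, 1.606, -0.034, 1.111, -0.067], TCP at [0.235, -0.633, 0.216] pointing down, gripper open.
Joint ranges: [-2.85, 2.85], [-0.5, 2.14], [-1.23, 1.37], [0.21, 2.46], [-1.02, 4.16], [0.16, 2.05], [-2.73, 2.73]. Speed limits (rad/s): [1.89, 1.89, 2.39, 2.39, 3.01, 3.01, 3.01].

### API

Orientations are given as [roll, pitch, yaw] about the fixed x, y, z axes, in that order (R = Rz(yaw) Ry(pitch) Rx(roll)).
In Python, from bench import robot gives the robot as it stands. The module is installed in compiled form; this text tells all that it offers. Calls block until the motion is done:
- robot.reach(position, orientation): joint-space move of the TCP to a pose.
- robot.move_linear(position, feed=0.15, frame=None): straight line of the TCP; frame=None keeps the orientation; feed is the mean speed in m/s.
- robot.goto_joints(angles): joint-space move.
- robot.command_gripper(opening): opening from 0.0 (shut) to 1.0 (fully open); the grip force is fixed at half the most; returns when the fingers have stopped.
- robot.pause(seconds).
- robot.solve_ik(position, orientation): joint angles nearest the present ones, or None.
- robot.sense(): the state.
- robot.get_image(name): name is "scene" or "top" or "wrist"; returns a dict with "img" (400x640x3 uint8, blue, green, red), "depth" (400x640 float32, m along the optical axis (not along the pixel's ray), 0 where there is no reading), "intrinsics" (3x3 intrinsics, pixels), "R" (3x3) and "t" (3): a world point X has camera coordinates R X + t; the wrist camera has in their place "tool_from_camera" (4x4, takes a point from camera to tool coordinates, whose origin is the TCP and whose axes are the flange's). Camera axes: x right, y down, z forward; pixel columns grow to the right and rows downward; lengths in m; the calibration is good to about 2 mm. The wrist camera is an equidistant fisheye: a pixel r from the principal point sees the ray r / f radians off the axis. A picture is of the moment at which its call begins: read the wrist's pose just before it.
A pose or a line that the arm cannot do raises robot.IKError and nothing moves.
- robot.close_job(): hands the job in; it is judged then, once.
The state is a dict: "time_s": time; "q": joint angles; "joint_vel": joint speeds; "effort": joint torques, N m; "eef_pos": TCP position; "tcp_rot": TCP orientation; "ft_force": force on the tool from outside, world axes, zero at the start; "ft_torque": the same for the moment, N m; "width": opening from 0.0 (shut) to 1.0 (fully open); "finger_force": force on a finger pad.
Only numpy, scipy, OpenCV 4.12 (cv2) and the standard library are available. Lean on these libraries where they do the work, as an engineer would, in place of code of your own. Each camera call takes 0.05 s, during which the arm holds its last target. There are 200 camera calls.

## Working session

There is one attempt and no reset: what is moved stays moved. The work goes in short steps, each a Python script; the robot and the scene stay as the last script left them, time stands still between calls to the robot, and variables do not carry over. Pictures are saved under pics/ and viewed, at most 10 in all, crops included, and the job is handed in when it is done.

```bash
mkdir -p pics
cat > h.py <<'E'
import numpy as np, cv2
from bench import robot
def cloud(d):
    K=d["intrinsics"];z=d["depth"];v,u=np.indices(z.shape)
    c=np.stack([(u-K[0,2])/K[0,0]*z,(v-K[1,2])/K[1,1]*z,z],-1)
    P=(c-d["t"])@d["R"]  # R^T (c-t)
    P[z<=0]=np.nan
    return P
E
python3 - <<'E'
from h import *
for n in("scene","top"):
    d=robot.get_image(n); cv2.imwrite(f"pics/{n}.png",d["img"]); np.savez(f"{n}.npz",**{k:v for k,v in d.items()})
    print(n,d["intrinsics"],-d["R"].T@d["t"],d["R"][2],(d["depth"]>0).mean())
s=robot.sense();print(s)
E
```

```text
scene [[384.75678629   0.         324.25477328]
 [  0.         384.75678629 197.88525394]
 [  0.           0.           1.        ]] [0.98757743 0.58212528 1.02110155] [-0.34517033 -0.58658994 -0.73264567] 0.996203125
top [[391.97398755   0.         320.04087104]
 [  0.         391.97398755 194.45649586]
 [  0.           0.           1.        ]] [ 0.30477326 -0.08479254  1.5076133 ] [ 0.1829522  -0.01817272 -0.98295384] 0.995921875
{'time_s': 0.1, 'q': array([ 1.06546578,  0.42664661,  0.0738674 ,  1.60656963, -0.03412299,
        1.1108009 , -0.06708187]), 'joint_vel': array([-9.46807714e-04,  6.72501069e-04,  1.04486792e-04, -3.25924512e-03,
       -2.03518543e-03,  5.88098611e-05, -1.81636284e-03]), 'effort': array([ 1.01748115e-02, -9.37460160e+01,  3.67802382e+00, -4.55036831e+01,
       -4.86125797e-02,  1.68462109e-02,  3.76026173e-05]), 'eef_pos': array([ 0.23498094, -0.63235184,  0.21584955]), 'tcp_rot': array([-3.14042964e+00,  6.56741771e-05,  3.55792953e-01]), 'ft_force': array([-0.21463994,  0.28762599, -0.38064019]), 'ft_torque': array([0.00269161, 0.0214755 , 0.00256611]), 'finger_force': 0.0, 'width': 1.0039324438348265}
```

View pics/scene.png

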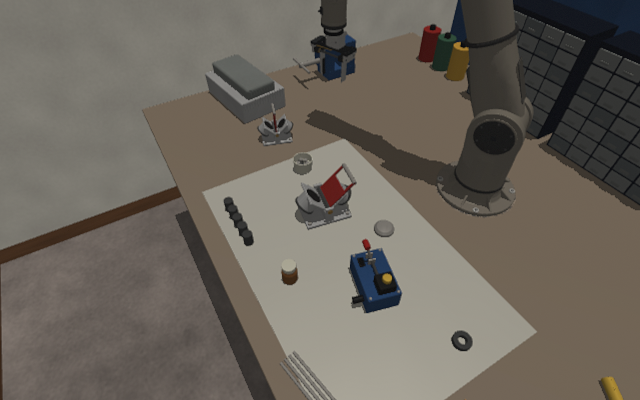

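View pics/top.png

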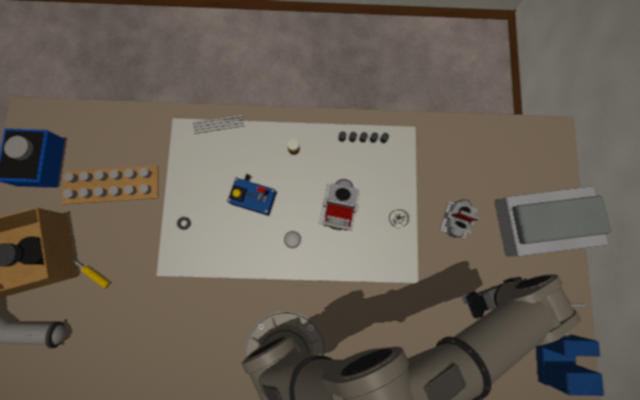

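The scene view shows the box at about (375,280) with the yellow button at (387,280) and the lever grip at (366,244). The large valve is at (325,200) with its bar at (347,174). In the top view the box is at (252,195) and the valve at (340,203); the small decoy valve is at (460,218).

```bash
cat > m.py <<'E'
from h import *
roi={"scene":dict(box=(335,225,415,320),valve=(285,155,365,235)),"top":dict(box=(215,165,290,225),valve=(310,170,370,240))}
def ang(P): # rect fit, mm
    r=cv2.minAreaRect((P[:,:2]*1000).astype(np.float32)); return r
for n in("scene","top"):
    d=dict(np.load(n+".npz")); P=cloud(d); hsv=cv2.cvtColor(d["img"],cv2.COLOR_BGR2HSV)
    H,S,V=cv2.split(hsv)
    m=dict(blue=(H>100)&(H<130)&(S>120)&(V>40),yel=(H>18)&(H<32)&(S>150)&(V>100),red=((H<6)|(H>172))&(S>140)&(V>60))
    for o,c in(("box","blue"),("box","yel"),("box","red"),("valve","red")):
        x0,y0,x1,y1=roi[n][o]; k=np.zeros_like(H,bool);k[y0:y1,x0:x1]=1;k&=m[c]
        Q=P[k];Q=Q[np.isfinite(Q[:,0])]
        v,u=np.nonzero(k)
        print(n,o,c,len(Q),"px",u.mean().round(1),v.mean().round(1),"med",np.median(Q,0).round(4),"lo",np.percentile(Q,3,0).round(3),"hi",np.percentile(Q,97,0).round(3))
        if c=="blue":
            T=Q[abs(Q[:,2]-.07)<.012];print("  top rect",len(T),T[:,2].mean(),ang(T))
        if o=="valve":
            A=Q-Q.mean(0);w,s,vt=np.linalg.svd(A,full_matrices=False);print("  plane n",vt[2].round(3),"rect",ang(Q))
    # light/grey points of valve region above table, top z
    x0,y0,x1,y1=roi[n]["valve"];Q=P[y0:y1,x0:x1].reshape(-1,3)
    B=Q[(Q[:,2]>.006)&(Q[:,2]<.022)];print("  base",len(B),ang(B))
    Z=Q[Q[:,2]>.006];print("  z max",np.nanmax(Q[:,2]))
    x,y=(int(roi[n]["valve"][0]),int(roi[n]["valve"][1]))
    # table height check
    print("  table",np.nanmedian(P[100:300,200:400,2]))
for n in("scene","top"):
    im=cv2.imread(f"pics/{n}.png");
a=cv2.resize(cv2.imread("pics/scene.png")[150:325,280:420],None,fx=2.8,fy=2.8,interpolation=cv2.INTER_CUBIC)
b=cv2.resize(cv2.imread("pics/top.png")[165:250,220:380],None,fx=2.5,fy=2.5,interpolation=cv2.INTER_CUBIC)
c=np.zeros((490,800,3),np.uint8);c[:a.shape[0],:a.shape[1]]=a;c[:b.shape[0],a.shape[1]:a.shape[1]+b.shape[1]]=b
cv2.imwrite("pics/c.png",c)
E
python3 m.py
```

```text
scene box blue 1494 px 372.9 282.0 med [0.5902 0.1572 0.0702] lo [0.517 0.076 0.014] hi [0.628 0.231 0.075]
  top rect 1051 0.07069677633678682 ((566.4157104492188, 148.04425048828125), (155.9265594482422, 95.9540786743164), 74.60086059570312)
scene box yel 65 px 387.0 277.5 med [0.5639 0.1948 0.1147] lo [0.553 0.183 0.11 ] hi [0.573 0.206 0.117]
scene box red 51 px 366.0 244.3 med [0.5727 0.1026 0.1632] lo [0.566 0.088 0.151] hi [0.579 0.112 0.167]
scene valve red 462 px 333.1 189.2 med [ 0.5081 -0.1764  0.0977] lo [ 0.467 -0.224  0.069] hi [ 0.536 -0.13   0.135]
  plane n [ 0.704 -0.131  0.698] rect ((497.436279296875, -176.22084045410156), (100.07569885253906, 76.19021606445312), 81.0540771484375)
  base 875 ((488.8857727050781, -255.819580078125), (399.9732666015625, 306.267578125), 61.90675735473633)
  z max 0.1597404752581227
  table 0.0030848305741398695
top box blue 706 px 252.9 197.1 med [0.5455 0.1402 0.0697] lo [0.507 0.069 0.063] hi [0.614 0.207 0.09 ]
  top rect 673 0.06971816004258634 ((560.9622192382812, 141.64169311523438), (155.3563995361328, 98.02566528320312), 74.35453033447266)
top box yel 48 px 236.2 192.6 med [0.5609 0.1922 0.113 ] lo [0.55  0.18  0.099] hi [0.576 0.206 0.118]
top box red 32 px 261.3 189.5 med [0.5652 0.0951 0.1611] lo [0.559 0.083 0.154] hi [0.575 0.108 0.167]
top valve red 309 px 339.0 211.2 med [ 0.5082 -0.1814  0.0945] lo [ 0.481 -0.226  0.07 ] hi [ 0.535 -0.137  0.119]
  plane n [ 0.692 -0.122  0.711] rect ((501.7009582519531, -181.6106414794922), (94.7904052734375, 68.71994018554688), 83.21642303466797)
  base 377 ((549.0286865234375, -189.80838012695312), (271.3917541503906, 230.70887756347656), 1.6354390382766724)
  z max 0.1602999638841899
  table 0.0010115405397264864
```

View pics/c.png

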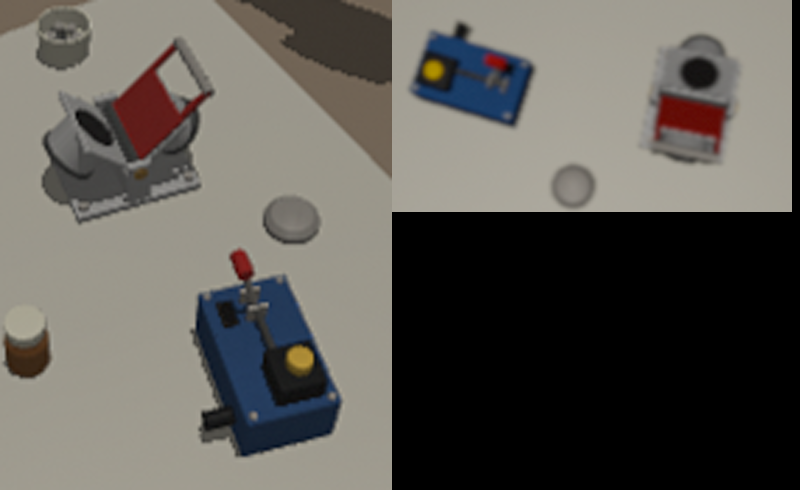

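The crop shows the box turned about -15.5° and the valve about -10°, with the lever set and the flap on its front port. The two cameras agree to about 5 mm. I'll refine that with wrist views over both while moving.

```bash
cat >> h.py <<'E'
from scipy.spatial.transform import Rotation as Ro
def down(yaw): return [np.pi,0,yaw]
def wrist(tag):
    s=robot.sense(); d=robot.get_image("wrist"); cv2.imwrite(f"pics/{tag}.png",d["img"])
    K=d["intrinsics"];z=d["depth"];v,u=np.indices(z.shape)
    a=(u-K[0,2])/K[0,0];b=(v-K[1,2])/K[1,1];th=np.hypot(a,b)
    k=np.tan(np.minimum(th,1.4))/np.maximum(th,1e-9)
    c=np.stack([a*k*z,b*k*z,z],-1);T=d["tool_from_camera"]
    P=(c@T[:3,:3].T+T[:3,3])@Ro.from_euler("xyz",s["tcp_rot"]).as_matrix().T+s["eef_pos"]
    P[(z<=0)|(th>1.3)]=np.nan
    H,S,V=cv2.split(cv2.cvtColor(d["img"],cv2.COLOR_BGR2HSV))
    m=dict(blue=(H>100)&(H<130)&(S>120)&(V>40),yel=(H>18)&(H<32)&(S>150)&(V>100),red=((H<6)|(H>172))&(S>140)&(V>60))
    return d,P,m,s
def near(P,k,c,r=.15):
    Q=P[k];return Q[np.linalg.norm(Q[:,:2]-c,axis=1)<r]
def st(Q): print(len(Q),"mean",Q.mean(0).round(4),"lo",np.percentile(Q,2,0).round(4),"hi",np.percentile(Q,98,0).round(4))
E
python3 - <<'E'
from h import *
p=robot.sense()
robot.move_linear([.235,-.633,.34],.25)
robot.reach([.46,-.18,.36],down(-.17))
d,P,m,s=wrist("w_valve"); print(d["tool_from_camera"].round(3),s["eef_pos"],s["time_s"])
np.savez("wv.npz",P=P,img=d["img"],red=m["red"])
Q=near(P,m["red"],[.5,-.18]);st(Q)
w=np.linalg.svd(Q-Q.mean(0),full_matrices=False)[2];print(w[2],cv2.minAreaRect((Q[:,:2]*1e3).astype(np.float32)))
robot.reach([.53,.14,.36],down(-.27))
d,P,m,s=wrist("w_box");np.savez("wb.npz",P=P,img=d["img"],**m)
for c in("yel","red","blue"): print(c);st(near(P,m[c],[.563,.146],.13))
Q=near(P,m["blue"],[.563,.146],.13);Q=Q[abs(Q[:,2]-.07)<.01];print(cv2.minAreaRect((Q[:,:2]*1e3).astype(np.float32)))
print(robot.sense()["time_s"],robot.sense()["q"].round(2))
c=np.hstack([cv2.resize(cv2.imread(f"pics/{n}.png"),(400,250)) for n in("w_valve","w_box")]);cv2.imwrite("pics/w2.png",c)
E
```

```text
[[ 0.001 -0.967 -0.254  0.074]
 [ 1.     0.     0.001  0.001]
 [-0.001 -0.254  0.967 -0.168]
 [ 0.     0.     0.     1.   ]] [ 0.45985495 -0.18079716  0.35977577] 2.575
44 mean [ 0.5368 -0.1458  0.0742] lo [ 0.5321 -0.1512  0.0699] hi [ 0.5407 -0.1403  0.0795]
[ 0.71316195 -0.07545462  0.69692656] ((536.6124877929688, -146.0252227783203), (11.815616607666016, 8.743165016174316), 79.44654846191406)
yelh.py:24: RuntimeWarning: Mean of empty slice.
  def st(Q): print(len(Q),"mean",Q.mean(0).round(4),"lo",np.percentile(Q,2,0).round(4),"hi",np.percentile(Q,98,0).round(4))
  ret = um.true_divide(
Traceback (most recent call last):
  File "h.py", line 24, in st
    def st(Q): print(len(Q),"mean",Q.mean(0).round(4),"lo",np.percentile(Q,2,0).round(4),"hi",np.percentile(Q,98,0).round(4))
                                                           ~~~~~~~~~~~~~^^^^^^^
IndexError: index -1 is out of bounds for axis 0 with size 0
```

Run:
```python
import cv2,numpy as np
c=np.hstack([cv2.resize(cv2.imread(f"pics/{n}.png"),(400,250)) for n in("w_valve","w_box")]);cv2.imwrite("pics/w2.png",c)
for n in("wv","wb"):
    f=np.load(n+".npz");print(np.isfinite(f["P"][...,0]).mean(), f["img"].mean(), f["img"].max())
```

```text
0.98244921875 97.78476432291667 182
0.98229296875 96.1415703125 173
```

View pics/w2.png

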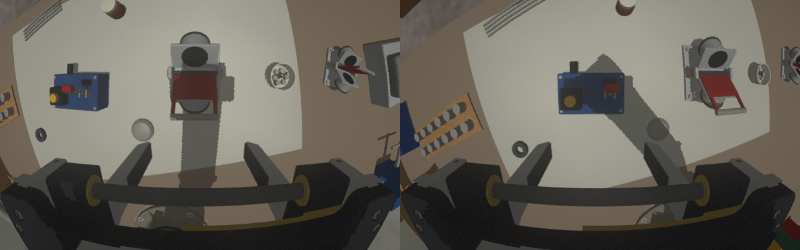

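The wrist views are clear but shaded, so my brightness limits were too high. In the full-size pictures the flap bar is at about (310,186) in the valve view. The button is at (272,162) and the lever grip at (340,142) in the box view.

Run:
```python
from h import *
R=lambda Q:cv2.minAreaRect((Q[:,:2]*1e3).astype(np.float32))
f=np.load("wv.npz");P=f["P"];H,S,V=cv2.split(cv2.cvtColor(f["img"],cv2.COLOR_BGR2HSV))
k=((H<7)|(H>170))&(S>110)&(V>30);Q=near(P,k,[.5,-.18],.12);Q=Q[Q[:,2]>.05];st(Q)
n=np.linalg.svd(Q-Q.mean(0),full_matrices=False)[2][2];print("n",n,np.degrees(np.arctan2(n[1],n[0])),R(Q))
al=Q@n;print("thick",(al-al.mean()).std())
# bar: high points
C=P.reshape(-1,3);C=C[(C[:,2]>.143)&(C[:,2]<.17)&(np.linalg.norm(C[:,:2]-[.455,-.17],axis=1)<.08)];st(C);print(R(C))
# flange/base
f=np.load("wb.npz");P=f["P"];H,S,V=cv2.split(cv2.cvtColor(f["img"],cv2.COLOR_BGR2HSV))
for nme,k in(("yel",(H>15)&(H<35)&(S>130)&(V>50)),("red",((H<7)|(H>170))&(S>110)&(V>30)),("blue",(H>100)&(H<130)&(S>90)&(V>25))):
    Q=near(P,k,[.563,.146],.13);print(nme);st(Q)
    if nme=="blue":
        Q=Q[abs(Q[:,2]-.07)<.008];print(R(Q))
    if nme=="yel": st(Q[Q[:,2]>.108])
print(robot.sense()["time_s"],robot.sense()["q"].round(2))
```

```text
2017 mean [ 0.5046 -0.191   0.0974] lo [ 0.4639 -0.2284  0.0708] hi [ 0.5364 -0.1418  0.1323]
n [-0.68545722  0.12036132 -0.71809578] 170.0408050565469 ((496.60516357421875, -180.76513671875), (96.927490234375, 75.76600646972656), 80.06681060791016)
thick 0.0006821224721941256
851 mean [ 0.4524 -0.1734  0.1523] lo [ 0.4405 -0.2183  0.1444] hi [ 0.4648 -0.1282  0.155 ]
((452.9029541015625, -173.04833984375), (97.30269622802734, 15.863905906677246), 80.22423553466797)
yel
2095 mean [0.5438 0.1133 0.4401] lo [0.5307 0.0701 0.113 ] hi [0.5714 0.1951 0.4753]
2094 mean [0.5438 0.1133 0.4403] lo [0.5307 0.0701 0.113 ] hi [0.5714 0.1951 0.4753]
red
299 mean [0.5701 0.0971 0.1621] lo [0.5611 0.0846 0.1569] hi [0.5787 0.1098 0.1644]
blue
723 mean [0.5712 0.1866 0.0701] lo [0.52   0.1529 0.0681] hi [0.6252 0.2251 0.0718]
((568.7002563476562, 162.19276428222656), (119.17552947998047, 96.57569122314453), 74.6923828125)
3.9167 [ 0.11  0.16 -0.55  1.67  0.08  1.34 -2.29]
```

Run:
```python
from h import *
f=np.load("wb.npz");P=f["P"];H,S,V=cv2.split(cv2.cvtColor(f["img"],cv2.COLOR_BGR2HSV))
Q=near(P,(H>15)&(H<35)&(S>130)&(V>50),[.562,.193],.03);Q=Q[(Q[:,2]<.13)&(Q[:,2]>.108)];st(Q)
b=np.r_[(Q.mean(0)[:2]*2+[.5625,.1935])/3]; print(b, np.linalg.norm(b-[.5625,.1935]))
assert np.linalg.norm(b-[.5625,.1935])<.006
robot.command_gripper(0)
yaw=-.27
print(robot.solve_ik([*b,.15],down(yaw)),robot.solve_ik([*b,.15],down(yaw+np.pi)))
robot.reach([*b,.16],down(yaw))
robot.move_linear([*b,.13],.08)
f0=robot.sense()["ft_force"]
for z in (.1235,.1205,.118):
    robot.move_linear([*b,z],.05);s=robot.sense();print(s["eef_pos"].round(4),(s["ft_force"]-f0).round(2))
robot.pause(.2)
robot.move_linear([*b,.20],.15)
robot.reach([.49,.14,.36],down(yaw))
d,P,m,s=wrist("w3");H,S,V=cv2.split(cv2.cvtColor(d["img"],cv2.COLOR_BGR2HSV))
k=((H<7)|(H>170))&(S>110)&(V>30);Q=near(P,k,[.52,.11],.1);Q=Q[Q[:,2]<.2];st(Q);print(s["time_s"],s["q"].round(2))
```

```text
182 mean [0.5636 0.1904 0.1135] lo [0.5534 0.1808 0.1119] hi [0.5736 0.2008 0.1152]
[0.56322203 0.19141435] 0.002207093108252927
[-0.00647282  0.41566606 -0.5433059   1.8268885   0.25602681  0.96901219
 -2.49915619] [ 0.41158404  0.64478588 -1.1740186   1.8045911   0.65366148  1.14713051
  0.3193725 ]
[0.5635 0.1916 0.1236] [0.13 0.96 2.94]
[0.5634 0.1915 0.1207] [0.69 0.76 2.64]
[0.5634 0.1915 0.118 ] [0.08 0.17 4.84]
170 mean [0.4818 0.1205 0.1023] lo [0.4732 0.1087 0.0979] hi [0.4897 0.1321 0.1045]
9.15 [ 0.16  0.09 -0.6   1.75  0.05  1.32 -2.29]
```

The lever has dropped to (0.482, 0.1205, z 0.095), as predicted. Next I pinch it by its flat ends and lift it along its arc.

Run:
```python
from h import *
yaw=-.263;piv=np.array([.5528,.1015,.082]);ex=np.array([np.cos(yaw),np.sin(yaw),0])
def tcp(th): a=.25-th; return piv+.075*np.sin(a)*ex+[0,0,.075*np.cos(a)-.008]
p=tcp(1.65);print(p)
robot.command_gripper(.55)
robot.reach(p+[0,0,.06],down(yaw));robot.move_linear(p,.1)
robot.command_gripper(0.0)
s=robot.sense();print("w",s["width"]*94,s["finger_force"],s["ft_force"].round(1),s["time_s"])
if 22<s["width"]*94<34:
    for th in np.linspace(1.65,.05,9)[1:]:
        robot.move_linear(tcp(th),.1)
    s=robot.sense();print("w",s["width"]*94,s["finger_force"],s["ft_force"].round(1),s["time_s"])
    robot.command_gripper(.5)
    robot.move_linear(tcp(.05)+[0,0,.07],.15)
    robot.reach([.49,.12,.36],down(yaw))
    d,P,m,s=wrist("w4");H,S,V=cv2.split(cv2.cvtColor(d["img"],cv2.COLOR_BGR2HSV))
    k=((H<7)|(H>170))&(S>110)&(V>30);Q=near(P,k,[.55,.11],.12);Q=Q[Q[:,2]<.2];st(Q);print(s["time_s"],s["q"].round(2))
for y in(-.173,-.173+np.pi): print(robot.solve_ik([.4527,-.173,.2],down(y)),robot.solve_ik([.541,-.1886,.177],down(y)))
```

```text
[0.48143267 0.12071469 0.08674754]
w 27.755435673744238 30.000955760478973 [ 0.3  5.3 -0.4] 12.2333
w 27.479912937591198 29.997402727603912 [0.3 3.9 6.2] 14.6333
273 mean [0.5695 0.0971 0.1623] lo [0.5613 0.0845 0.1593] hi [0.5779 0.1095 0.1648]
16.4667 [ 0.21  0.08 -0.61  1.75  0.05  1.32 -2.24]
[ 0.58608532  0.15527579 -0.38712804  2.01982089  0.07040925  0.97897171
 -1.57995029] [ 0.52356305  0.32414252 -0.36539672  1.86000826  0.13729089  0.98187967
 -1.64472849]
[ 1.13610347  0.26505753 -1.02484553  1.99373496  0.26523391  1.02377764
  1.38459614] [ 1.0154544   0.48517436 -1.02406031  1.83321584  0.4663468   1.08869548
  1.21581565]
```

The lever is back at its set position: the grip reads (0.5695, 0.0971), as at the start. Now the flap.

Run:
```python
from h import *
vy=-.173;ex=np.array([np.cos(vy),np.sin(vy),0]);bar=np.array([.4527,-.173,.1475])
h=bar+.125*np.sin(.8)*ex;h[2]=.06;print("hinge",h)
tcp=lambda a:h+.125*np.sin(a)*ex+[0,0,.125*np.cos(a)-.008]
r=[(abs(q-robot.sense()["q"]).max(),y) for y in(vy+np.pi/2,vy-np.pi/2) for q in[robot.solve_ik(tcp(0),down(y))] if q is not None];print(r)
yaw=min(r)[1]
robot.command_gripper(.4)
robot.reach(tcp(-.8)+[0,0,.1],down(yaw));robot.move_linear(tcp(-.8)+[0,0,.04],.15);robot.move_linear(tcp(-.8),.06)
print(robot.sense()["ft_force"].round(1))
robot.command_gripper(0.)
s=robot.sense();print("w",s["width"]*94,s["finger_force"],s["ft_force"].round(1),s["eef_pos"],s["time_s"])
if 11<s["width"]*94<18:
    for a in np.linspace(-.8,0,6)[1:]:
        robot.move_linear(tcp(a),.07);s=robot.sense();print(a.round(2),"w",(s["width"]*94).round(1),s["ft_force"].round(1))
    robot.pause(.3)
    s=robot.sense();print(s["eef_pos"],tcp(0),s["finger_force"],s["time_s"])
    for n in("scene","top"):
        d=robot.get_image(n);cv2.imwrite(f"pics/{n}2.png",d["img"]);np.savez(n+"2.npz",**d)
    d,P,m,s=wrist("w5");np.savez("w5.npz",P=P,img=d["img"])
    a=cv2.resize(cv2.imread("pics/scene2.png")[120:320,270:430],None,fx=2.4,fy=2.4);b=cv2.resize(d["img"],(416,260))
    c=np.zeros((480,800,3),np.uint8);c[:,:384]=a;c[:260,384:]=b;cv2.imwrite("pics/c5.png",c)
```

```text
hinge [ 0.541031   -0.18843556  0.06      ]
[(np.float64(2.126280495313836), 1.3977963267948965), (np.float64(1.6364022167495023), -1.7437963267948966)]Traceback (most recent call last):
  File "<stdin>", line 8, in <module>
bench.IKError: the arm cannot take that pose within its joint ranges
```

```bash
cat > fl.py <<'E'
from h import *
vy=-.173;ex=np.array([np.cos(vy),np.sin(vy),0]);bar=np.array([.4527,-.173,.1475])
h=bar+.125*np.sin(.8)*ex;h[2]=.06
tcp=lambda a:h+.125*np.sin(a)*ex+[0,0,.125*np.cos(a)-.008]
E
python3 - <<'E'
from fl import *
print(robot.sense()["time_s"])
for y in(vy+np.pi/2,vy-np.pi/2):
    for n,p in(("up.1",tcp(-.8)+[0,0,.1]),("up.06",tcp(-.8)+[0,0,.06]),("grip",tcp(-.8)),("-.4",tcp(-.4)),("0",tcp(0)),("0up",tcp(0)+[0,0,.1])):
        q=robot.solve_ik(p,down(y));print(round(y,2),n,None if q is None else q.round(2))
E
```

```text
16.9083
1.4 up.1 [ 0.59  0.11 -0.38  1.97  0.05  1.06  0.01]
1.4 up.06 [ 0.6   0.16 -0.4   2.02  0.07  0.98 -0.01]
1.4 grip [ 0.61  0.24 -0.42  2.08  0.13  0.85 -0.06]
1.4 -.4 [ 0.61  0.27 -0.45  1.97  0.14  0.94 -0.08]
1.4 0 [ 0.62  0.34 -0.48  1.85  0.19  0.99 -0.12]
1.4 0up [ 0.61  0.24 -0.46  1.74  0.11  1.18 -0.05]
-1.74 up.1 None
-1.74 up.06 [-0.81  0.29  1.25  2.08 -0.33  0.99 -2.7 ]
-1.74 grip [-0.62  0.35  1.04  2.14 -0.4   0.86 -2.66]
-1.74 -.4 [-0.6   0.38  1.03  2.03 -0.41  0.95 -2.67]
-1.74 0 [-0.55  0.47  1.03  1.92 -0.48  1.02 -2.63]
-1.74 0up [-0.7   0.42  1.23  1.81 -0.42  1.21 -2.66]
```

Yaw +1.4 works comfortably for every pose on the way.

Run:
```python
from fl import *
yaw=vy+np.pi/2
robot.reach(tcp(-.8)+[0,0,.1],down(yaw));robot.move_linear(tcp(-.8)+[0,0,.04],.15);robot.move_linear(tcp(-.8),.06)
print(robot.sense()["ft_force"].round(1))
robot.command_gripper(0.)
s=robot.sense();print("w",s["width"]*94,s["finger_force"],s["ft_force"].round(1),s["eef_pos"],s["time_s"])
if 11<s["width"]*94<18:
    for a in np.linspace(-.8,0,6)[1:]:
        robot.move_linear(tcp(a),.07);s=robot.sense();print(a.round(2),"w",(s["width"]*94).round(1),s["ft_force"].round(1))
    robot.pause(.3)
    s=robot.sense();print(s["eef_pos"],tcp(0),s["finger_force"],s["time_s"])
    for n in("scene","top"):
        d=robot.get_image(n);cv2.imwrite(f"pics/{n}2.png",d["img"]);np.savez(n+"2.npz",**d)
    d,P,m,s=wrist("w5");np.savez("w5.npz",P=P,img=d["img"])
    a=cv2.resize(cv2.imread("pics/scene2.png")[120:320,270:430],None,fx=2.4,fy=2.4);b=cv2.resize(d["img"],(416,260))
    c=np.zeros((480,800,3),np.uint8);c[:,:384]=a;c[:260,384:]=b;cv2.imwrite("pics/c5.png",c)
```

```text
[ 0.4 -0.5  0.3]
w 12.742658444573879 30.003576278686523 [-7.3  1.7  8.7] [ 0.45158544 -0.17287074  0.13913199] 20.8083Traceback (most recent call last):
  File "<stdin>", line 9, in <module>
AttributeError: 'float' object has no attribute 'round'
```

Bar gripped (13 mm). The first segment is done and only a print failed, so I continue from -0.64 rad.

Run:
```python
from fl import *
s=robot.sense();print("w",s["width"]*94,s["eef_pos"],tcp(-.64),s["ft_force"].round(1))
if 11<s["width"]*94<18:
    for a in np.linspace(-.8,0,6)[2:]:
        robot.move_linear(tcp(a),.07);s=robot.sense();print(round(a,2),"w",s["width"]*94,s["ft_force"].round(1))
    robot.pause(.3)
    s=robot.sense();print(s["eef_pos"],tcp(0),s["finger_force"],s["time_s"])
    for n in("scene","top"):
        d=robot.get_image(n);cv2.imwrite(f"pics/{n}2.png",d["img"]);np.savez(n+"2.npz",**d)
    d,P,m,s=wrist("w5");np.savez("w5.npz",P=P,img=d["img"])
    a=cv2.resize(cv2.imread("pics/scene2.png")[120:320,270:430],None,fx=2.4,fy=2.4);b=cv2.resize(d["img"],(416,260))
    c=np.zeros((480,800,3),np.uint8);c[:,:384]=a;c[:260,384:]=b;cv2.imwrite("pics/c5.png",c)
```

```text
w 13.012432241794974 [ 0.46535779 -0.17535086  0.15232236] [ 0.46749587 -0.17558553  0.15226197] [-16.3   4.5  15.9]
-0.48 w 13.14443204439765 [-9.4  0.4 11.6]
-0.32 w 12.862750506754116 [-6.8 -2.1 10.4]
-0.16 w 13.509817064505185 [-3.2 -3.7  6.7]
0.0 w 13.35192838595772 [-2.9 -3.9  5.2]
[ 0.54092702 -0.18902488  0.1770635 ] [ 0.541031   -0.18843556  0.177     ] 29.998275339603424 23.275
```

View pics/c5.png

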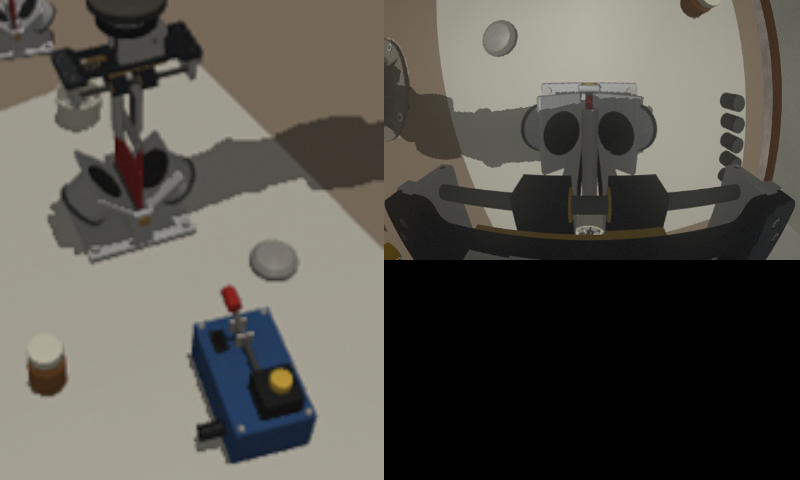

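The flap stands upright in the jaws (plate at about (130,175) in the crop), the lever is set and the button is out. I'll check the flap angle by a plane fit, then hand in.

Run:
```python
from fl import *
d=dict(np.load("scene2.npz"));P=cloud(d);H,S,V=cv2.split(cv2.cvtColor(d["img"],cv2.COLOR_BGR2HSV))
k=((H<7)|(H>172))&(S>130)&(V>50);k[:, :290]=0
Q=near(P,k,h[:2],.08);Q=Q[np.isfinite(Q[:,0])]
ang=None
x=(Q-h)@ex;z=Q[:,2];y=(Q-h)@np.array([-ex[1],ex[0],0])
A=np.c_[z,y,np.ones_like(z)]
c=np.linalg.lstsq(A,x,rcond=None)[0];r=x-A@c;g=abs(r)<.004
c=np.linalg.lstsq(A[g],x[g],rcond=None)[0];ang=np.arctan(c[0])
print(len(Q),g.sum(),"slope angle",ang,"x at .06",c@[.06,0,1],"zrange",np.percentile(z,[3,97]),"std",r[g].std())
s=robot.sense();print(s["eef_pos"],s["finger_force"],abs(s["joint_vel"]).max(),s["time_s"])
if abs(ang)<.05: robot.pause(.6);print(robot.close_job())
```

```text
183 177 slope angle 0.0009412552684703199 x at .06 0.0004363544645373633 zrange [0.07214613 0.16141669] std 0.0009328987529729531
[ 0.5409342  -0.18901449  0.1770927 ] 29.998258352279663 0.0016324860846984805 23.425
the job is handed in; nothing more can be done
None
```

The job is handed in at about 24 s of the 58 s allowed, though no verdict came back: the lever was tripped with the test button and reset on its rear stop, and the flap is gripped at 30 N, upright to within about 0.001 rad by camera measurement.

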